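# Shift the kitchen machine's gear lever into the ring slot

### The job

Put the kitchen machine in gear for the attachment marked with a ring: push its lever with your fingers out of the parking slot, across the gate and all the way to the end of the slot that the ring tile marks, without putting it into any of the other three marked slots. Only push the knob from outside, never take it between the fingers; leave the salt shaker and the honey jar standing where they are, and let go of everything at the end.

Things in the scene. Friction and masses are not known exactly. Their poses are not given: they have to be found in the camera images.
- machine: kitchen drive machine: white box with an aluminium top (deck), 190 x 170 mm, 110 mm high, fixed to the worktop. Origin: centre of its underside; z up, +x from its front (the side with the round steel drive hub) to its back, +y to its left. Only the lever and the 5 mm tiles stand above the deck.
- gate (a point): middle of the gated opening in the deck, at deck height, axes as the machine's. A cross channel runs along y; at its left and right ends a marked working slot runs to the front and one to the back; from its middle the unmarked parking slot runs to the front only (a wall stops the lever behind it). Slots 14 mm wide, stem 9 mm: the knob has 5 mm of play either way.
- knob (a point): centre of the lever's black round knob, 36 mm across, 30 mm high. The lever tilts about a point 35 mm above the worktop in the machine's middle, 155 mm below the knob: knob 190 mm up when upright, 179 mm in a working slot; fully home there it is 40 mm to the side and 41 mm to the front or back of the middle. It stays where it is left; about 1 N at the knob moves it.
- lever_side (a joint): sideways tilt of the lever, rad: 0 in the middle (parking) track, +0.27 fully left (+y of the machine), -0.27 fully right. It can change only while the lever is in the cross channel.
- lever_fore (a joint): fore-and-aft tilt of the lever, rad: 0 in the cross channel (play of about 0.035 either way), +0.27 at the end of a back slot (+x of the machine), -0.27 at the end of a front slot. At the start the lever is in the parking slot, at -0.27 to -0.16.
- tile_ring: the goal's marker: white tile 31 mm square, 5 mm thick, with a dark steel ring, 27 mm across with a 15 mm hole, fixed on the deck beyond the end of one of the four working slots, which it marks (which one varies). In the machine's frame a tile lies at x = +78 or -78 mm and y = +40 or -40 mm; the body's origin is the centre of the tile's underside.
- tile_bar: white tile 31 mm square, 5 mm thick, with a single dark bar, 27 x 7 mm, fixed on the deck beyond the end of one of the four working slots, which it marks (which one varies). In the machine's frame a tile lies at x = +78 or -78 mm and y = +40 or -40 mm; the body's origin is the centre of the tile's underside.
- tile_cross: white tile 31 mm square, 5 mm thick, with a dark upright cross (plus sign), 27 mm, fixed on the deck beyond the end of one of the four working slots, which it marks (which one varies). In the machine's frame a tile lies at x = +78 or -78 mm and y = +40 or -40 mm; the body's origin is the centre of the tile's underside.
- tile_square: white tile 31 mm square, 5 mm thick, with a solid dark square, 21 mm, fixed on the deck beyond the end of one of the four working slots, which it marks (which one varies). In the machine's frame a tile lies at x = +78 or -78 mm and y = +40 or -40 mm; the body's origin is the centre of the tile's underside.
- salt_shaker: salt shaker, 44 mm across, 90 mm high, standing loose about 118 mm to the left (+y) of the machine's middle. Origin: centre of its underside.
- honey_jar: honey jar with dark lid, 65 mm across, 86 mm high, standing loose about 128 mm to the right (-y) of the machine's middle. Origin: centre of its underside.
There are look-alikes about, which are no part of the job. Leave any yellow look-alike of the salt_shaker alone.

How it is judged:
On the way, in this order (a step that is already met when the one before it is completed fails the run):
1. the lever is pushed out of the parking slot into the cross channel (value of joint lever_fore between -0.08 and 0.08 rad), for 0.05 s.
2. the lever is pushed across to an end of the channel ((value of joint lever_side above 0.19 rad or value of joint lever_side below -0.19 rad)), for 0.05 s.
3. the lever is at the end of the ring's slot ((value of joint lever_side above 0.21 rad or value of joint lever_side below -0.21 rad) and (value of joint lever_fore above 0.22 rad or value of joint lever_fore below -0.22 rad) and horizontal distance between knob and tile_ring below 0.045 m), for 0.1 s.
At the end, for the whole second after the job is handed in: The lever rests at the end of the ring's slot (tilted over 0.22 of 0.27 rad along the slot, over 0.21 rad sideways, knob centre within 45 mm of the tile's centre from above; fully home is about 37 mm); salt shaker and honey jar stand within 20 mm of where they were (all of step 3 and velocity of joint lever_side between -0.05 and 0.05 rad/s and velocity of joint lever_fore between -0.05 and 0.05 rad/s and distance of each of salt_shaker, honey_jar from where it was at the start of the episode below 0.02 m and angle between each of salt_shaker, honey_jar's own z axis and vertical below 0.3 rad); the robot touches nothing.
It fails at once if the lever is put into another marked slot ((value of joint lever_side above 0.17 rad or value of joint lever_side below -0.17 rad) and (value of joint lever_fore above 0.16 rad or value of joint lever_fore below -0.16 rad) and horizontal distance between knob and tile_ring above 0.07 m).
It fails at once if the knob is taken between the fingers (distance between the grasp point and knob below 0.022 m and contact force between the fingers and lever_fore above 0.3 N).
It fails at once if the salt shaker is pushed away, lifted or tipped (not (distance of salt_shaker from where it was at the start of the episode below 0.02 m and angle between salt_shaker's own z axis and vertical below 0.3 rad)).
It fails at once if the honey jar is pushed away, lifted or tipped (not (distance of honey_jar from where it was at the start of the episode below 0.02 m and angle between honey_jar's own z axis and vertical below 0.3 rad)).
It also fails if it takes over 48 s, if anything falls off the work surface, if the arm or the gripper's body presses on something with over 40 N, if the wrist force passes 120 N, or if a joint passes its speed limit or range.

### The arm

A 7-joint arm with a two-finger parallel gripper is mounted at the origin on a cart in front of the work surface, level with it; the furniture and walls round the work are solid. World frame = base frame: x ahead of the robot, y to its left, z up, the work surface at z = 0. Lengths are in m, angles in rad, forces in N, time in s.
With the tool pointing down it reaches from about 0.4 to 0.9 m from the base axis. Payload 5.5 kg.
Tool frame: the origin (TCP) lies midway between the tips of the shut fingers; the grasp point (between the pads) lies 19 mm behind it (manip.grip_depth is the distance from the TCP to the grasp point, in m); z points along the fingers, y is the line along which they close (so a half turn about z gives the same grasp; the last joint's range is limited). The gripper opens to 92 mm and grips with 3 to 60 N. Pads are 19 mm wide; open, the fingers measure 130 mm over their backs; the gripper's body (75 mm by 190 mm) begins 47 mm behind the grasp point.
Start: joints at [0.263, 0.501, -0.427, 1.55, 0.221, 1.138, -0.21], TCP at [0.65, 0, 0.227] pointing down, gripper open.
Joint ranges: [-2.88, 2.88], [-0.31, 2.03], [-1.54, 1.56], [0.2, 2.42], [-1.41, 4.55], [0.19, 2.02], [-2.57, 2.57]. Speed limits (rad/s): [2.57, 2.57, 3.14, 3.14, 3.14, 3.14, 3.14].

### API

Orientations are given as a unit quaternion [x, y, z, w].
In Python, from bench import manip, effector, viewer gives the robot as it stands. Calls block until the motion is done:
- manip.move_pose(position, orientation): joint-space move of the TCP to a pose.
- manip.servo_line(position, ori=None, vel=0.15): straight line of the TCP; ori=None keeps the orientation; vel is the mean speed in m/s.
- manip.movej(angles): joint-space move.
- effector.open_jaws() and effector.close(f_grip=None): open the fingers fully, or close them until they stop; f_grip is the grip in N (None keeps the last).
- manip.sleep(seconds).
- manip.solve_ik(position, orientation): joint angles nearest the present ones, or None.
- viewer.get_image(name): name is "scene" or "side" or "wrist"; returns the picture (420x560x3 uint8, red, green, blue); there is no depth.
- viewer.get_calibration(name): a dict with "vfov" (degrees; the focal length in pixels is half the picture's height over the tangent of half this angle, whatever the lens; pixels are square), "cx", "cy" (the principal point, pixels), "eye" and "attitude" of the camera in the world. Camera axes: x right, y down, z forward; pixel columns grow to the right and rows downward; lengths in m; the calibration is good to about 2 mm. A picture is of the moment at which its call begins: read the wrist's pose just before it. get_calibration takes no time and is no camera call; for the wrist camera it gives the pose at the moment of the call.
A pose or a line that the arm cannot do raises manip.PlanningError and nothing moves.
- manip.hand_in(): hands the job in; it is judged then, once.
Readings, each from a call of its own:
- manip.current_clock(): time.
- manip.current_q(): joint angles.
- manip.current_joint_velocities(): joint speeds.
- manip.current_tau(): joint torques, N m.
- manip.current_tool_pos(): TCP position.
- manip.current_tcp_rot(): TCP orientation.
- manip.current_force(): force on the tool from outside, world axes, zero at the start.
- manip.current_wrist_torque(): the same for the moment, N m.
- manip.current_finger_gap(): finger opening in m.
- manip.current_gripper_force(): force on a finger pad.
Only numpy, scipy, OpenCV 4.12 (cv2) and the standard library are available. Lean on these libraries where they do the work, as an engineer would, in place of code of your own. Each camera call takes 0.05 s, during which the arm holds its last target. There are 200 camera calls.

## Working session

There is one attempt and no reset: what is moved stays moved. The work goes in short steps, each a Python script; the robot and the scene stay as the last script left them, time stands still between calls to the robot, and variables do not carry over. Pictures are saved under pics/ and viewed, at most 10 in all, crops included, and the job is handed in when it is done.

```bash
mkdir -p pics; ls
python3 - <<'E'
from bench import manip, effector, viewer
import cv2
for n in ("scene","side","wrist"):
    c=viewer.get_calibration(n); print(n,c)
    cv2.imwrite(f"pics/{n}0.png",cv2.cvtColor(viewer.get_image(n),cv2.COLOR_RGB2BGR))
print(manip.current_tool_pos(),manip.current_tcp_rot(),manip.current_clock(),manip.grip_depth)
E
```

```text
pics
scene {'vfov': 54.467938760828176, 'cx': 282.40439481851615, 'cy': 210.28579888344504, 'eye': array([ 0.22271448, -0.41536035,  0.72368813]), 'attitude': array([ 0.86272264, -0.31618466,  0.13142078, -0.37210951])}
side {'vfov': 53.05473488746216, 'cx': 287.16675706848775, 'cy': 209.3585354747762, 'eye': array([0.69124528, 0.43130408, 0.93091583]), 'attitude': array([ 0.15150766,  0.96140864, -0.22730516, -0.03272947])}
wrist {'vfov': 62.01847178310341, 'cx': 271.0028169555046, 'cy': 212.11660853077203, 'eye': array([0.6486964 , 0.06684545, 0.38417655]), 'attitude': array([ 9.92007305e-01, -1.54865562e-04, -1.20123248e-03,  1.26174641e-01])}
[ 6.49449293e-01 -1.49360368e-05  2.25879683e-01] [ 7.07090418e-01  7.07122707e-01 -5.17272931e-04 -5.91671624e-04] 0.15 0.0188
```

View pics/scene0.png

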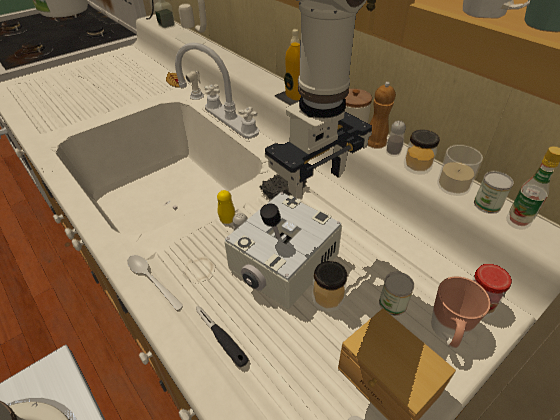

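View pics/side0.png

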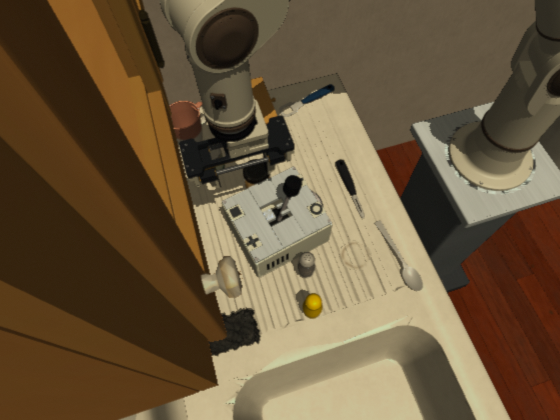

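View pics/wrist0.png

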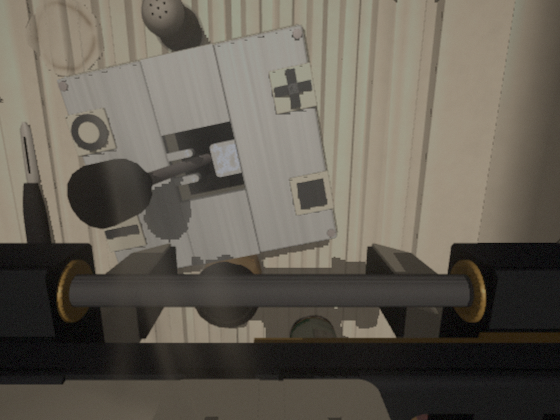

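The wrist view shows all four tiles: ring (90,132) front-left, bar (125,230) front-right, cross (293,89) back-left and square (312,193) back-right. The knob is at (110,192), the shaker at (163,12) and the jar at (228,290). In the side view the ring is at (316,209), cross (252,242), square (237,212), knob (292,187) and shaker (307,264).

```bash
cat > h.py <<'E'
import numpy as np
from scipy.spatial.transform import Rotation as R
from bench import manip, effector, viewer
def ray(c,p):
    f=210/np.tan(np.radians(c["vfov"])/2)
    d=R.from_quat(c["attitude"]).apply([(p[0]-c["cx"])/f,(p[1]-c["cy"])/f,1]); return np.array(c["eye"]),d/np.linalg.norm(d)
def tri(rs):
    A=sum(np.eye(3)-np.outer(d,d) for e,d in rs); b=sum((np.eye(3)-np.outer(d,d))@e for e,d in rs)
    x=np.linalg.solve(A,b); return x,[round(1e3*np.linalg.norm(np.cross(x-e,d)),1) for e,d in rs]
def plane(r,z): return r[0]+r[1]*(z-r[0][2])/r[1][2]
E
python3 - <<'E'
from h import *
np.set_printoptions(precision=4,suppress=True)
W,S,C=[viewer.get_calibration(n) for n in("wrist","side","scene")]
w=dict(ring=(90,132),cross=(293,89),square=(312,193),bar=(125,230),knob=(110,192),salt=(163,12))
s=dict(ring=(316,209),cross=(252,242),square=(237,212),knob=(292,187),salt=(307,258))
c=dict(ring=(245,242),square=(321,216),knob=(271,214),jar=(330,272))
P=[];M=[]
m=dict(ring=(-.078,.04),cross=(.078,.04),square=(.078,-.04),bar=(-.078,-.04))
for k in w:
    rs=[ray(W,w[k])]+([ray(S,s[k])] if k in s else [])+([ray(C,c[k])] if k in c else [])
    print(k,*(tri(rs) if len(rs)>1 else ()))
    if k in m:
        p=plane(rs[0],.115); print('   plane',p,plane(rs[1],.115) if len(rs)>1 else ''); P.append(p[:2]);M.append(m[k])
P=np.array(P);M=np.array(M);z=P@[1,1j];q=M@[1,1j]
a=np.sum((z-z.mean())*q.conj()); yaw=np.angle(a);t=z.mean();print('machine',t,yaw,'scale',abs(a)/np.sum(abs(q)**2),'res',abs(z-t-q*np.exp(1j*yaw)))
E
```

```text
ring [0.5128 0.0589 0.1147] [np.float64(1.0), np.float64(1.9), np.float64(2.8)]
   plane [0.512  0.0595 0.115 ] [0.5113 0.0602 0.115 ]
cross [0.6643 0.0903 0.1121] [np.float64(0.2), np.float64(0.2)]
   plane [0.6643 0.09   0.115 ] [0.6642 0.0915 0.115 ]
square [0.6794 0.0126 0.1153] [np.float64(0.9), np.float64(3.6), np.float64(2.8)]
   plane [0.6803 0.0127 0.115 ] [0.6762 0.0142 0.115 ]
bar
   plane [ 0.5302 -0.0177  0.115 ] 
knob [0.5575 0.0282 0.1869] [np.float64(1.7), np.float64(2.4), np.float64(3.0)]
salt [0.5627 0.1496 0.0817] [np.float64(1.3), np.float64(1.3)]
machine (0.5967008201236541+0.03613441263156912j) 0.20290737525439972 scale 0.9886427231604986 res [0.0003 0.0013 0.0008 0.0022]
```

```bash
cat >> h.py <<'E'
import cv2
yaw=0.203; O=np.array([.5967,.0361]); c,s=np.cos(yaw),np.sin(yaw); Rm=np.array([[c,-s],[s,c]])
Q=(R.from_euler('z',yaw)*R.from_quat([.5**.5,.5**.5,0,0])).as_quat()
def wp(x,y,z): return [*(O+Rm@[x,y]),z]
def rd(tag=''):
    f=manip.current_force(); p=manip.current_tool_pos(); m=Rm.T@(p[:2]-O)
    print(tag,'t%.1f'%manip.current_clock(),'tcp',np.round(m*1e3,1),round(p[2]*1e3,1),'F',np.round(Rm.T@f[:2],1),round(f[2],1))
def pics(tag):
    a=[]
    for n in("scene","side","wrist"):
        im=cv2.cvtColor(viewer.get_image(n),cv2.COLOR_RGB2BGR)
        if n=="scene": im=cv2.resize(im[160:310,190:390],(400,300),interpolation=cv2.INTER_CUBIC)
        if n=="side": im=cv2.resize(im[130:280,190:390],(400,300),interpolation=cv2.INTER_CUBIC)
        if n=="wrist": im=cv2.resize(im,(400,300))
        a.append(im)
    cv2.imwrite(f"pics/{tag}.png",np.vstack([np.hstack(a[:2]),np.hstack([a[2],0*a[2]])]))
E
python3 - <<'E'
from h import *
effector.close(f_grip=10)
rd('closed'); print(manip.current_finger_gap())
manip.move_pose(wp(-.092,0,.25),Q); rd()
manip.servo_line(wp(-.092,0,.165)); rd('down')
for x in (-.080,-.074,-.068,-.062,-.056,-.050,-.044,-.041):
    manip.servo_line(wp(x,0,.165),vel=.05); rd()
pics('p1')
E
```

```text
closed t1.6 tcp [ 44.9 -46.1] 226.7 F [-0.3  0.4] -0.3
0.0005320853003818524
 t2.2 tcp [-91.7  -0.4] 250.7 F [0.2 0.2] 0.7
down t2.9 tcp [-91.1   0.1] 165.2 F [0.2 0.1] 0.3
 t3.3 tcp [-79.3   0. ] 165.5 F [-0.2  0.3] -0.1
 t3.6 tcp [-73.8  -0. ] 165.0 F [ 0.2 -0.3] 0.8
 t3.9 tcp [-67.6   0. ] 165.0 F [-0.6 -0.9] 1.3
 t4.1 tcp [-61.6   0.1] 165.0 F [-0.5  0.3] -0.2
 t4.4 tcp [-55.6   0.1] 165.0 F [ 0.4 -0.6] 0.1
 t4.7 tcp [-49.6   0. ] 165.0 F [-0.3 -0.6] 0.3
 t4.9 tcp [-43.6   0.1] 165.0 F [ 0.4 -0.3] -0.3
 t5.2 tcp [-40.9   0. ] 165.0 F [-0.5  0.5] 0.7
```

View pics/p1.png

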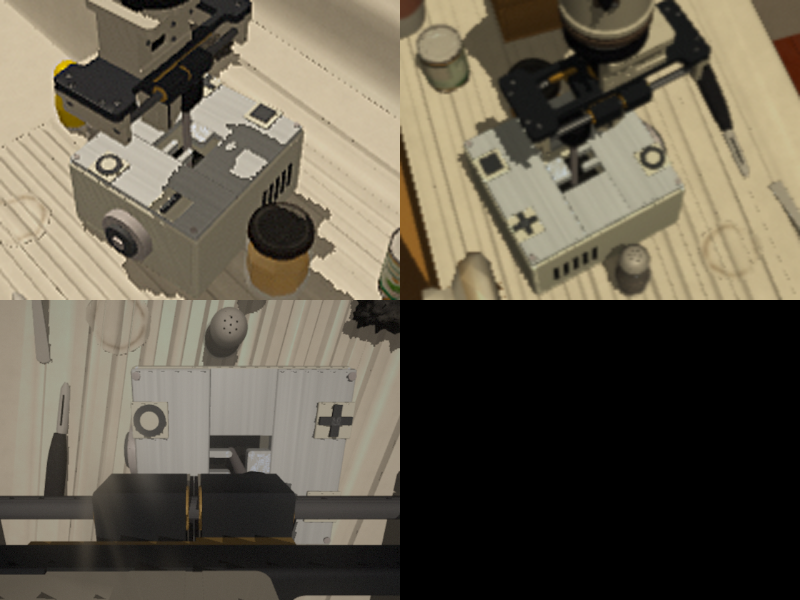

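The lever has come most of the way upright, and the knob is now hidden behind the gripper. I'll push in small steps until the force shows the back wall of the channel, then back off and look.

Run:
```python
from h import *
x=-.041
while x<-.020:
    x+=.002; manip.servo_line(wp(x,0,.165),vel=.03)
    F=np.mean([Rm.T@manip.current_force()[:2] for _ in range(3)],0); rd()
    if F[0]<-3.5: break
manip.servo_line(wp(x-.02,0,.165),vel=.1)
manip.servo_line(wp(x-.02,0,.26),vel=.2)
manip.servo_line(wp(-.03,-.075,.26),vel=.2)
rd(); C=viewer.get_calibration("wrist"); print(C)
pics('p2')
```

```text
t5.6 tcp [-39.   0.] 165.0 F [-1.6 -0.7] 1.0
 t5.8 tcp [-36.9  -0. ] 165.0 F [-0.7 -0.7] 0.2
 t6.1 tcp [-34.9   0. ] 165.0 F [-1.3 -0.6] 1.0
 t6.3 tcp [-32.9   0. ] 165.0 F [-1.3 -0.6] 0.7
 t6.6 tcp [-30.9   0. ] 165.0 F [-0.1  0.1] -0.1
 t6.8 tcp [-29.8  -0.1] 165.0 F [-4.7 -0.2] 3.7
 t8.3 tcp [-30.8 -75. ] 258.3 F [0.6 0.9] 0.1
{'vfov': 62.01847178310341, 'cx': 271.0028169555046, 'cy': 212.11660853077203, 'eye': array([0.56769125, 0.0217514 , 0.41677845]), 'attitude': array([0.9870805 , 0.09986981, 0.01100646, 0.12480769])}
```

View pics/p2.png

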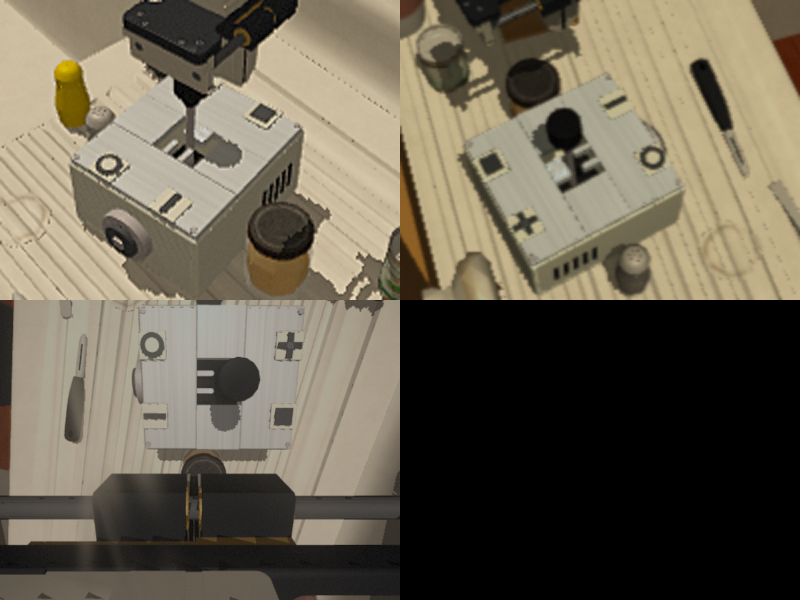

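The knob now stands upright over the cross channel, at about (333,112) in the full wrist picture and (272,195) in the side view. Next I'll push it left until it meets the end stop.

Run:
```python
from h import *
C=viewer.get_calibration("wrist");S=viewer.get_calibration("side")
k,e=tri([ray(C,(333,112)),ray(S,(272,195))]); kx,ky=Rm.T@(k[:2]-O); print('knob',kx,ky,k[2],e)
x=.002
manip.servo_line(wp(x,-.055,.26),vel=.2)
manip.servo_line(wp(x,-.055,.165),vel=.2); rd('down')
y=-.036; manip.servo_line(wp(x,y,.165),vel=.06); rd()
while y<.024:
    y+=.004 if y<.004 else .002; manip.servo_line(wp(x,y,.165),vel=.05)
    F=np.mean([Rm.T@manip.current_force()[:2] for _ in range(3)],0); rd()
    if abs(F[1])>3.5: break
manip.servo_line(wp(x,y-.015,.165),vel=.1)
manip.servo_line(wp(x,y-.015,.26),vel=.2)
manip.servo_line(wp(x,-.04,.26),vel=.2)
rd(); print(viewer.get_calibration("wrist"))
pics('p3')
```

```text
knob 0.005975297408944651 0.0005657184052673064 0.1918166411042204 [np.float64(1.2), np.float64(1.2)]
down t9.5 tcp [  2.2 -55.4] 165.7 F [-0.6  0.1] 0.9
 t9.9 tcp [  2.3 -35.3] 165.5 F [-0.6  0.2] 0.6
 t10.2 tcp [  2.  -31.8] 165.0 F [0.2 0.3] -0.8
 t10.4 tcp [  2.  -27.8] 165.0 F [-0.2  0.6] -0.7
 t10.7 tcp [  2.  -23.4] 165.0 F [ 0.4 -0.3] -0.3
 t10.9 tcp [  2.  -19.3] 165.0 F [-0.3 -0.5] -0.3
 t11.2 tcp [  2.  -15.3] 165.0 F [-0.2 -0.5] -0.8
 t11.4 tcp [  2.  -11.4] 165.0 F [-0.8 -0.3] 0.3
 t11.7 tcp [ 2.  -7.4] 165.0 F [-0.3  0.1] 0.1
 t11.9 tcp [ 2.  -3.4] 165.0 F [ 0.5 -0.3] -0.2
 t12.2 tcp [2.  0.6] 165.0 F [ 0.2 -0.1] -0.3
 t12.4 tcp [2.  4.5] 165.0 F [0.1 0.2] 1.0
 t12.7 tcp [2.  6.1] 165.0 F [ 0.1 -0.6] -0.7
 t12.9 tcp [2.  8.3] 165.0 F [ 0.3 -0.8] 0.0
 t13.2 tcp [ 2.  10.2] 165.0 F [0.6 0.5] -0.2
 t13.4 tcp [ 1.9 11.2] 164.9 F [-1.1 -2.5] -0.6
 t13.7 tcp [ 1.8 12.5] 164.8 F [-0.4 -6. ] -2.0
 t14.9 tcp [  0.6 -41.6] 257.7 F [-0.7  0.1] 0.4
{'vfov': 62.01847178310341, 'cx': 271.0028169555046, 'cy': 212.11660853077203, 'eye': array([0.59202864, 0.06103832, 0.41616071]), 'attitude': array([0.98710512, 0.09889388, 0.01045721, 0.12543573])}
```

View pics/p3.png

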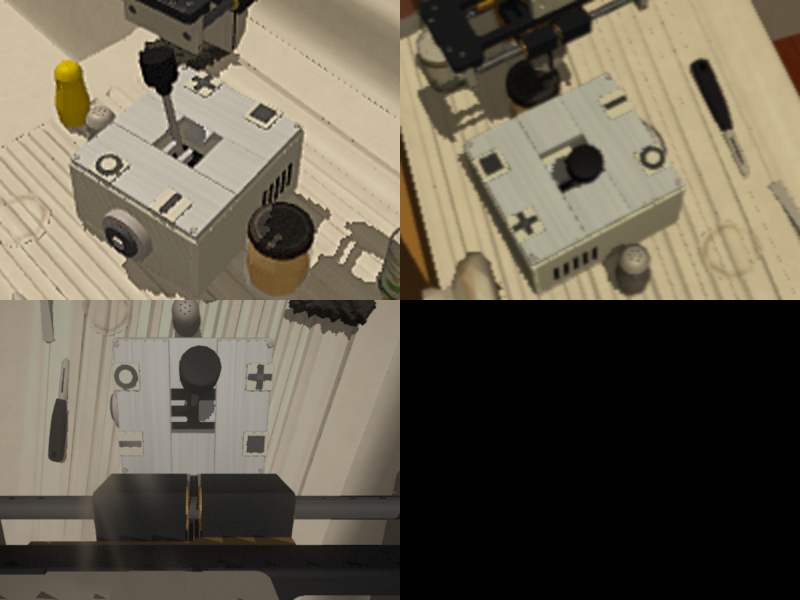

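The knob is at the left end of the channel, at wrist crop (200,368) and side crop (583,162). The ring's slot runs forward from there, so I'll now push forward from behind the knob.

Run:
```python
from h import *
y=.040;z=.160
manip.servo_line(wp(.062,-.02,.26),vel=.2)
manip.servo_line(wp(.062,y,.26),vel=.2)
manip.servo_line(wp(.062,y,z),vel=.2); rd('down')
x=.044; manip.servo_line(wp(x,y,z),vel=.06); rd()
while x>-.018:
    x-=.004 if x>.002 else .002; manip.servo_line(wp(x,y,z),vel=.05)
    F=np.mean([Rm.T@manip.current_force()[:2] for _ in range(3)],0); rd()
    if abs(F[0])>5: break
manip.servo_line(wp(x+.02,y,z),vel=.1)
manip.servo_line(wp(x+.02,y,.26),vel=.2)
manip.servo_line(wp(.03,-.06,.27),vel=.2)
rd(); print(viewer.get_calibration("wrist"))
pics('p4')
```

```text
down t16.7 tcp [62.6 39.1] 160.8 F [-0.8  0.1] 0.2
 t17.1 tcp [44.2 39.8] 160.9 F [-0.5 -0.8] 1.0
 t17.4 tcp [40.2 40. ] 160.3 F [ 0.8 -0.5] 0.4
 t17.6 tcp [35.8 40.1] 160.0 F [1.5 0.9] 1.3
 t17.9 tcp [31.6 40. ] 159.9 F [0.1 0.3] 1.3
 t18.1 tcp [27.6 40. ] 159.9 F [1.2 0.9] 0.0
 t18.4 tcp [23.7 39.9] 160.0 F [1.  0.5] 0.9
 t18.6 tcp [19.7 40. ] 160.0 F [ 0.9 -0.5] -0.3
 t18.9 tcp [15.7 40. ] 160.0 F [-0.4  1. ] 1.2
 t19.1 tcp [11.6 40. ] 160.0 F [0.4 0.8] -0.0
 t19.4 tcp [ 7.6 39.9] 160.0 F [0.6 0.3] 0.6
 t19.6 tcp [ 3.7 40. ] 160.0 F [-0.3  0.1] -1.1
 t19.9 tcp [-0.3 40. ] 160.0 F [-0.2  0.5] -0.3
 t20.1 tcp [-2.1 40. ] 160.0 F [-0.1 -0.6] -0.7
 t20.4 tcp [-4.1 40. ] 160.0 F [0.8 0. ] -0.1
 t20.6 tcp [-5.8 40. ] 160.1 F [1.8 0.6] 0.1
 t20.9 tcp [-7.4 40. ] 160.3 F [2.9 0. ] -1.2
 t21.1 tcp [-9.1 39.9] 160.4 F [ 4.9 -0.1] -1.9
 t21.4 tcp [-10.5  39.9] 160.6 F [ 6.  -0.5] -1.7
 t23.0 tcp [ 29.4 -58.3] 268.9 F [-0.3  1.4] 0.0
{'vfov': 62.01847178310341, 'cx': 271.0028169555046, 'cy': 212.11660853077203, 'eye': array([0.6230518 , 0.05020218, 0.42739408]), 'attitude': array([0.98700087, 0.10085447, 0.01154018, 0.12459726])}
```

View pics/p4.png

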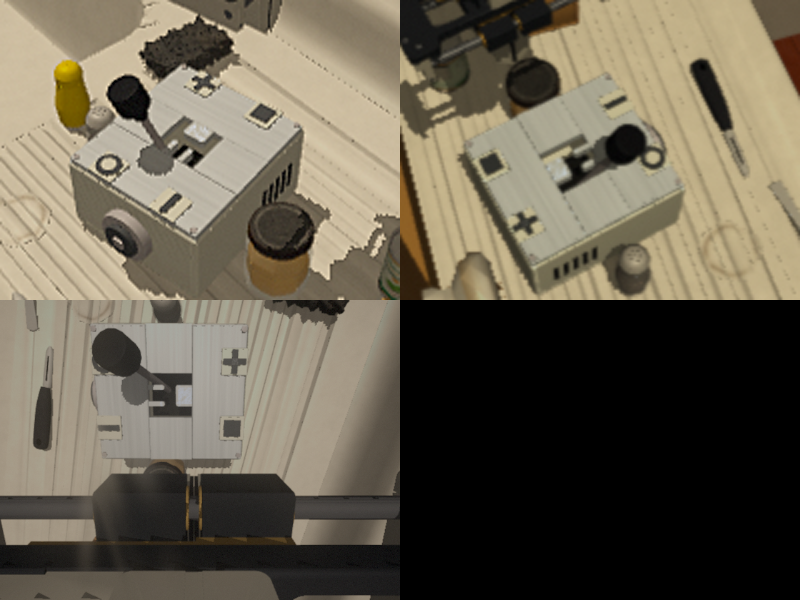

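The knob is in the ring's slot, at wrist crop (117,352) and side crop (625,144). I'll check its position numerically and hand in if it is home.

Run:
```python
from h import *
C=viewer.get_calibration("wrist");S=viewer.get_calibration("side")
k,e=tri([ray(C,(117*1.4,52*1.4)),ray(S,(190+225/2,130+144/2))]); m=Rm.T@(k[:2]-O)
print('knob',m,k[2],e,'dist to ring',np.hypot(*(m-[-.078,.04])))
if m[0]<-.036 and m[1]>.034: print(manip.hand_in())
```

```text
knob [-0.04251136  0.04098841] 0.18228597771091584 [np.float64(0.2), np.float64(0.2)] dist to ring 0.03550240370645172
the job is handed in; nothing more can be done
None
```

I pushed the lever fully home in the ring's slot (front-left) and handed the job in; the final images put the knob about 36 mm from the ring tile's centre, the shaker and jar look unmoved, and the gripper is clear of everything, though no verdict came back.

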